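# Torque the bed clamp screw of a 3D printer

## Task

Gently push the orange clamp slide away from the robot until its black nose is home against the round glass print bed. Then swing its clamp lever clockwise (seen from above) by the orange knob until the screw seats and can turn no further, and load it to about 0.75 newton-metre (a steady push of about 11 N square to the lever at the knob) and keep that for a good second to check that the screw holds, without ever overtightening it. Then let go, leaving the slide home and the lever tight, and leave everything else as it lies.

Things in the scene. Friction and masses are not known exactly. Their poses are not given: they have to be found in the camera images.
- base: Fixed aluminium printer base plate, 340 x 280 x 12 mm, with a white round bed ring (164 mm wide, top 28 mm above the table) holding amber glass, two orange corner feet at the far edge, and the clamp slide. Origin on the table top, 20 mm beyond the plate's centre; x is the way the slide goes home, z up. Place and yaw vary.
- carriage: Orange clamp slide, 60 x 96 x 22 mm, on a rail along the base's x; sliding takes about 5 N, it stays where left. Origin: centre of its underside, on the screw's axis, 18 mm above the table; axes as the base's. It starts 25 to 55 mm short of home; home, where its black nose meets the bed ring, puts its origin at x = -75 mm in the base's frame.
- tab_face (a point): Middle of the free face (towards the slide's -x) of the orange push tab that stands on the slide's top: 8 mm thick, 20 mm wide (y), from 40 to 74 mm above the table. The point is 57 mm above the table, at x = -20, y = +38 mm in the slide's frame; push here along +x.
- screw: Vertical steel clamp screw, 16 mm, with a thin red pointer. Origin on its axis, 40 mm above the table; its -x axis is the direction of the unloaded lever. It turns lightly (0.12 N m) clockwise from above by 0.5 to 0.95 rad until it seats, at an unseen angle that varies (lever then within 0.2 rad of the slide's -x axis); it stays where it is left.
- lever_knob (a point): Centre of the orange knob upright at the end of the black lever: 22 mm wide, from 58 to 100 mm above the table, 70 mm from the screw's axis. The lever (60 to 70 mm up) drives the screw through a stiff spring, 20 N m/rad: seated, the knob gives 2.6 mm to +y of the screw's frame at 0.75 N m, where the red pointer meets the green mark. Over 1.2 N m ruins the clamp.
- hexkey: Loose L-shaped hex key, 76 x 26 x 6 mm, lying on the base plate beside the slide; a bystander. Origin under the middle of its long leg.
- motor: Loose black stepper motor, 42 mm square, 62 mm tall; a bystander. Origin under its centre.
- spool: Loose filament spool lying flat, 200 mm across, 66 mm tall; a bystander. Origin under its centre.
- effector: Loose white and orange print head carrier, about 90 mm across, 54 mm tall; a bystander. Origin under its centre.
- screwdriver: Loose red screwdriver lying on the table; a bystander. Origin under its middle.
- tray: Yellow parts tray, 90 x 130 x 30 mm; a bystander. Origin under its centre.
- jar: Clear jar with a blue cap, 60 mm wide, 80 mm tall; a bystander. Origin under its centre.

How it is judged:
By the outcome, as a careful person would: the job done as asked, in the order asked, and still so for the second after the job is handed in, with the robot touching nothing.
It also fails if it takes over 58 s, if anything falls off the work surface, if the arm or the gripper's body presses on something with over 40 N, if the wrist force passes 120 N, or if a joint passes its speed limit or range.

## Robot

A 6-joint arm with a two-finger parallel gripper is mounted at the origin on the work surface. World frame = base frame: x ahead of the robot, y to its left, z up, the work surface at z = 0. Lengths are in m, angles in rad, forces in N, time in s.
With the tool pointing down it reaches from about 0.275 to 0.725 m from the base axis. Payload 15.9 kg.
Tool frame: the origin (TCP) lies at the very end of the fingers, on their centre line; the grasp point (between the pads) lies 19 mm behind it (ctrl.grip_depth is the distance from the TCP to the grasp point, in m); z points along the fingers, y is the direction in which the jaws open and shut (so a half turn about z gives the same grasp; the last joint's range is limited). The gripper opens to 85 mm and grips with 20 to 120 N. Pads are 22 mm wide; open, the fingers measure 114 mm over their backs; the gripper's body (76 mm by 85 mm) begins 54 mm behind the grasp point. The pads swing forward as they close: fully open they stand 13 mm farther back than shut.
Start: joints at [-1.342, 0.213, -0.034, 1.323, 0, 1.571], TCP at [0.113, -0.487, 0.231] pointing down, gripper open.
Joint ranges: [-2.98, 2.98], [-0.74, 1.72], [-1.14, 1.35], [-2.1, 2.04], [-1.57, 1.44], [-3.14, 3.14]. Speed limits (rad/s): [1.89, 1.89, 2.39, 2.57, 3.14, 3.14].

## Interface

Orientations are given as a unit quaternion [w, x, y, z].
In Python, from bench import ctrl, imaging gives the robot as it stands. The module is installed in compiled form; this text tells all that it offers.
- The arm moves only by the shell command python3 -m handwheel 'ROWS' [FORCE]. ROWS is JSON, one flat list of numbers, 5 for each row, row after row: the shift along the world's x, y, z in cm, then the turn about the world's z in degrees, then the gripper's target within -1 to 1 (fully open at 1, half-way at 0, shut at -1). A call has 1 to 20 rows; each row shifts and turns the pose as measured when the row begins; what a row does not reach is not made up. A row lasts 1/10 s, in which the tool goes at most 50 mm and 8.59 degrees, less where a joint would pass 70% of its speed; a pose out of reach is approached as far as the arm can. A call is refused whole if a number of a shift passes 5 or a number of a turn 8.59, either way. A call with a gripper value outside its range is refused whole. The fingers move at their own pace and stop on an object; FORCE is the grip in N (left out, the last holds). Time passes only in rows, so rows that do not move let the fingers close. It gives the time, the measured TCP pose, the force and the opening at its end, in the units of the state.
- ctrl.get_obs(): the state, without advancing time (a new reading comes with each control period).
- imaging.get_image(name): name is "scene" or "top"; returns (picture, depth): 384x512x3 uint8, red, green, blue; 384x512 float32, m along the optical axis (not along the pixel's ray), 0 where there is no reading.
- imaging.get_calibration(name): a dict with "fx", "fy", "cx", "cy" (pixels), "distortion" ([k1, k2, p1, p2, k3] as OpenCV has them; the pictures are not rectified), "xyz" and "attitude" of the camera in the world. Camera axes: x right, y down, z forward; pixel columns grow to the right and rows downward; lengths in m; the calibration is good to about 2 mm. A picture is of the moment at which its call begins. get_calibration takes no time and is no camera call.
- ctrl.sign_off(): hands the job in, once; it reports no verdict.
Trained networks look in the newest picture that a camera, given by its name, has taken for a name from the list of things; names that differ only in an ending like _2 or _b are one class to them, and where a whole thing is asked for, a point or a joint stands for the part that bears it (a point fixed in the world has none). Each returns a list of dicts, best first, with "confidence" (0 to 1); they miss things now and then, are a little off and sometimes report something else, mostly with a low value. They report only what shows in the picture. A call takes as long as a camera call.
- imaging.boxes_of(label, camera): "rect" ([left, top, right, bottom] in pixels, round what is visible of it).
The state is a dict: "t": time; "q": joint angles; "dq": joint speeds; "effort": joint torques, N m; "position": TCP position; "tool_rot": TCP orientation; "ft_force": force on the tool from outside, world axes, zero at the start; "moment": the same for the moment, N m; "finger_gap": finger opening in m.
Only numpy, scipy, OpenCV 4.12 (cv2) and the standard library are available. Lean on these libraries where they do the work, as an engineer would, in place of code of your own. Each camera call takes 0.05 s, during which the arm holds its last target. There are 200 camera calls.

## Working session

There is one attempt and no reset: what is moved stays moved. The work goes in short steps, Python scripts to look and compute and a shell command to move; the robot and the scene stay as the last step left them, time stands still between calls to the robot, and variables do not carry over. Pictures are saved under pics/ and viewed, about 8 in all and at most 12, crops included, and the job is handed in when it is done.

```bash
mkdir -p pics; cat > h.py <<'E'
import numpy as np, cv2
from bench import ctrl, imaging
from scipy.spatial.transform import Rotation as R
def cal(n):
    c=imaging.get_calibration(n); K=np.array([[c['fx'],0,c['cx']],[0,c['fy'],c['cy']],[0,0,1]]); 
    a=np.array(c['attitude'],float); 
    Rm=R.from_quat(np.r_[a[1:],a[0]]).as_matrix() if a.size==4 else a.reshape(3,3)
    return K,np.array(c['distortion']),Rm,np.array(c['xyz'])
def ray(n,uv):
    K,d,Rm,t=cal(n); p=cv2.undistortPoints(np.array(uv,float).reshape(-1,1,2),K,d)[:,0]
    return np.c_[p,np.ones(len(p))]@Rm.T,t
def at_z(n,uv,z):
    r,t=ray(n,uv); return t+r*((z-t[2])/r[:,2])[:,None]
def at_d(n,uv,D):
    r,t=ray(n,uv); return t+r*np.array(D).reshape(-1,1)
def proj(n,P):
    K,d,Rm,t=cal(n); Pc=(np.array(P,float).reshape(-1,3)-t)@Rm
    return cv2.projectPoints(Pc,np.zeros(3),np.zeros(3),K,d)[0][:,0]
E
python3 - <<'E'
from h import *
np.set_printoptions(precision=3,suppress=True)
for n in('scene','top'):
    im,d=imaging.get_image(n); cv2.imwrite(f'pics/{n}0.png',im[:,:,::-1]); np.save(f'{n}0.npy',d)
    K,_,Rm,t=cal(n); print(n,K[0,0],t,Rm[:,2])
    for l in('base','carriage','tab_face','lever_knob','screw'):
        print(l,[(np.round(b['rect'],0),round(b['confidence'],2)) for b in imaging.boxes_of(l,n)[:2]])
print(ctrl.get_obs())
E
```

```text
scene 465.4020543678729 [ 1.522 -0.619  0.989] [-0.675  0.425 -0.603]
base [(array([210., 187., 346., 272.]), 0.94)]
carriage [(array([230., 187., 272., 218.]), 0.65), (array([371., 171., 393., 200.]), 0.29)]
tab_face [(array([229., 189., 271., 221.]), 0.9)]
lever_knob [(array([228., 186., 269., 202.]), 0.74), (array([210., 184., 348., 275.]), 0.43)]
screw [(array([230., 187., 270., 204.]), 0.57)]
top 464.91117528234815 [0.383 0.035 1.638] [ 0.081 -0.015 -0.997]
base [(array([204., 115., 303., 226.]), 0.58)]
carriage [(array([244., 181., 281., 211.]), 0.61), (array([351., 193., 373., 219.]), 0.2)]
tab_face [(array([243., 178., 278., 214.]), 0.68), (array([353., 192., 374., 219.]), 0.52)]
lever_knob [(array([247., 179., 279., 212.]), 0.53)]
screw [(array([246., 184., 279., 209.]), 0.44)]
{'t': 0.6, 'q': array([-1.342,  0.213, -0.034,  1.323,  0.   ,  1.571]), 'dq': array([0.001, 0.   , 0.001, 0.001, 0.001, 0.   ]), 'effort': array([ -0.005, -68.569,  48.721,   0.001,  -0.   ,  -0.   ]), 'position': array([ 0.113, -0.487,  0.231]), 'tool_rot': array([-0.   ,  0.993,  0.114,  0.   ]), 'ft_force': array([-1.005,  0.526,  0.061]), 'moment': array([-0.026,  0.047, -0.008]), 'finger_gap': 0.08543760788795857}
```

View pics/top0.png

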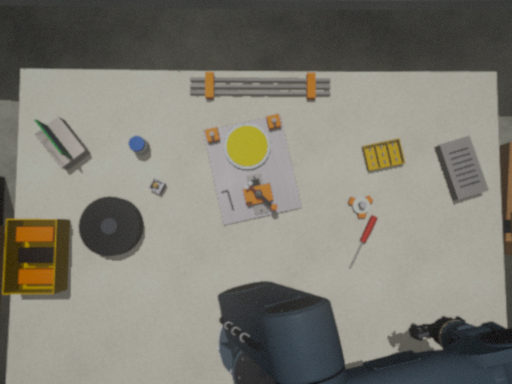

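View pics/scene0.png

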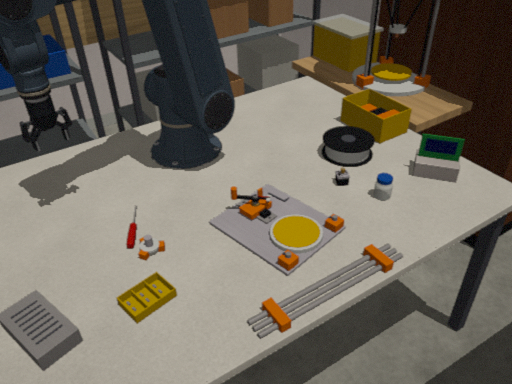

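```bash
python3 - <<'E'
import cv2,numpy as np
a=cv2.imread('pics/top0.png')[105:230,195:310]; b=cv2.imread('pics/scene0.png')[175:280,200:355]
a=cv2.resize(a,None,fx=4.6,fy=4.6,interpolation=cv2.INTER_CUBIC)
cv2.imwrite('pics/ta.png',a)
b=cv2.resize(b,None,fx=5,fy=5,interpolation=cv2.INTER_CUBIC); cv2.imwrite('pics/sb.png',b)
E
```

```text
(no output)
```

View pics/ta.png

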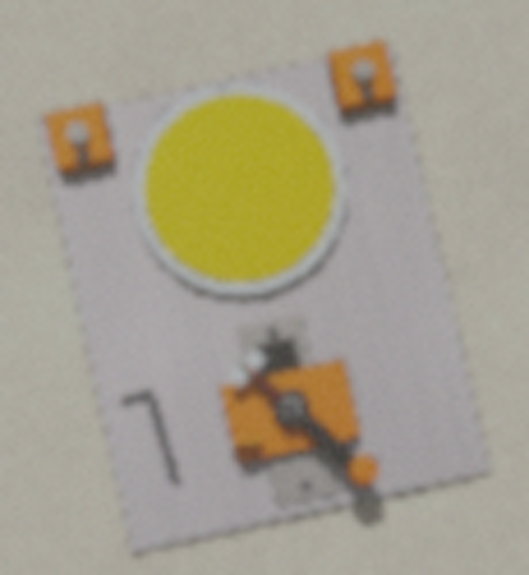

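View pics/sb.png

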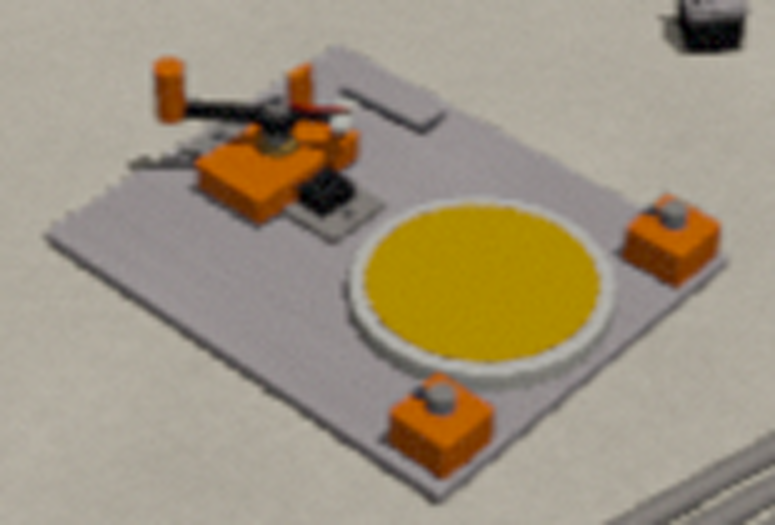

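```bash
python3 - <<'E'
from h import *
np.set_printoptions(precision=4,suppress=True)
f=lambda U,o,s:(np.array(U,float)+.5)/s-.5+np.array(o)
T=lambda U,z:at_z('top',f(U,(195,105),4.6),z)[0]
S=lambda U,z:at_z('scene',f(U,(200,175),5),z)[0]
nl,nr,fl=T((135,552),.012),T((490,470),.012),T((44,114),.012)
print('corners',nl,nr,fl,np.linalg.norm(nl-nr),np.linalg.norm(fl-nl))
# scene: far right (437,500), near right(48,238), far left(726,262) near-left(335,47)
sfr,snr,sfl,snl=S((437,498),.012),S((48,236),.012),S((726,262),.012),S((335,47),.012)
print('sc',snl,snr,sfl,sfr)
for y,x in((nl-nr,fl-nl),(snl-snr,sfl-snl),(sfl-sfr,sfr-snr)):
    print('yaw',np.arctan2(-y[0],y[1]),np.arctan2(x[1],x[0]))
print('bed',T((241,190),.028),S((482,284),.028))
print('screw',T((292,406),.07),S((277,112),.07))
print('knob',T((364,470),.1),S((169,65),.1))
print('tab',T((250,455),.074),S((299,70),.074))
# yellow centroid
for n in('top','scene'):
    im=cv2.imread(f'pics/{n}0.png');h=cv2.cvtColor(im,cv2.COLOR_BGR2HSV)
    m=cv2.inRange(h,(22,150,100),(35,255,255)); k,l,s,c=cv2.connectedComponentsWithStats(m)
    for i in range(1,k):
        if s[i,4]>800 and abs(c[i][0]-270)<60: print(n,c[i],s[i,4],at_z(n,c[i],.028))
E
```

```text
corners [0.401  0.1265 0.012 ] [ 0.4637 -0.1432  0.012 ] [0.737  0.1987 0.012 ] 0.27689461609932625 0.3437027551386293
sc [0.4046 0.1228 0.012 ] [ 0.4697 -0.1448  0.012 ] [0.7367 0.1955 0.012 ] [ 0.7954 -0.0723  0.012 ]
yaw 0.2283943332642021 0.21155908790532316
yaw 0.2384879353409883 0.21545031678533638
yaw 0.21599279337413896 0.21921068438537475
bed [0.6757 0.0469 0.028 ] [0.6798 0.0459 0.028 ]
screw [0.5076 0.0086 0.07  ] [0.5085 0.008  0.07  ]
knob [ 0.4591 -0.0427  0.1   ] [ 0.4601 -0.0426  0.1   ]
tab [0.4712 0.0394 0.074 ] [0.4832 0.0418 0.074 ]
top [246.6519 145.5138] 1195 [[0.6771 0.0481 0.028 ]]
scene [295.9372 231.2352] 1131 [[0.6791 0.0462 0.028 ]]
```

```bash
python3 -m handwheel '[1.5,2.5,0,0,-1, 2.4,3.7,0,0,-1, 2.4,3.7,0,0,-1, 2.4,3.7,0,0,-1, 2.4,3.7,0,0,-1, 2.4,3.7,0,0,-1, 2.4,3.7,0,0,-1, 2.4,3.7,0,0,-1, 2.4,3.7,0,0,-1, 2.4,3.7,0,0,-1, 2.4,3.7,0,0,-1, 2.4,3.7,0,0,-1, 2.4,3.7,0,0,-1, 1,1.5,0,0,-1, 0,0,0,0,-1]' 40
```

```text
t: 2.1
position: [0.4337, 0.0185, 0.2317]
tool_rot: [0.001, 0.994, 0.113, 0.003]
ft_force: [-0.6, -0.7, -0.0]
finger_gap: 0.0002
```

```bash
python3 -m handwheel '[1.1,0.9,-1,0,-1, 1,0.8,-3,0,-1, 0,0,-3.5,0,-1, 0,0,-3.5,0,-1, 0,0,-3,0,-1, 0,0,-1.5,0,-1, 0,0,-0.5,0,-1, 0,0,0,0,-1]'
```

```text
t: 2.9
position: [0.4558, 0.0342, 0.0632]
tool_rot: [0.002, 0.994, 0.11, 0.004]
ft_force: [-0.0, 0.7, -0.0]
finger_gap: -0.0004
```

```bash
python3 -m handwheel '[0,0,-0.9,0,-1, 0,0,-0.4,0,-1, 0,0,0,0,-1]'
python3 - <<'E'
from h import *
im,d=imaging.get_image('scene'); b=im[165:265,200:330,::-1]
cv2.imwrite('pics/s1.png',cv2.resize(b,None,fx=5,fy=5,interpolation=cv2.INTER_CUBIC))
E
```

```text
t: 3.2
position: [0.4573, 0.034, 0.0509]
tool_rot: [0.002, 0.994, 0.109, 0.005]
ft_force: [0.6, -0.2, 0.5]
finger_gap: -0.0
```

View pics/s1.png

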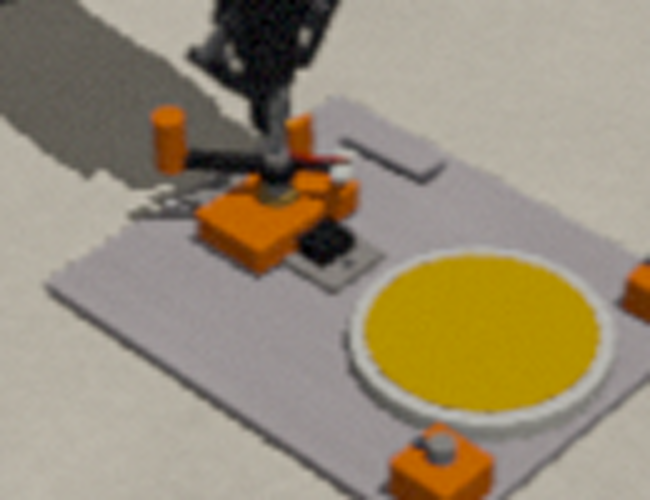

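```bash
python3 -m handwheel '[0.5,0.12,0,0,-1, 0.5,0.12,0,0,-1, 0.4,0.1,0,0,-1, 0.4,0.1,0,0,-1]'; python3 -m handwheel '[0.5,0.12,0,0,-1, 0.5,0.12,0,0,-1]'; python3 -m handwheel '[0.5,0.12,0,0,-1, 0.5,0.12,0,0,-1]'
```

```text
t: 3.65
position: [0.4761, 0.0383, 0.0519]
tool_rot: [0.002, 0.994, 0.109, 0.005]
ft_force: [-4.7, -2.4, 2.4]
finger_gap: -0.0003
t: 3.85
position: [0.4861, 0.0406, 0.0519]
tool_rot: [0.002, 0.994, 0.109, 0.004]
ft_force: [-4.2, -1.9, 3.1]
finger_gap: -0.0001
t: 4.05
position: [0.4963, 0.0429, 0.0519]
tool_rot: [0.003, 0.994, 0.109, 0.003]
ft_force: [-5.0, -2.1, 4.4]
finger_gap: -0.0003
```

```bash
python3 -m handwheel '[0.4,0.09,0,0,-1, 0.3,0.07,0,0,-1]'; for i in 1 ; do python3 -m handwheel '[0.2,0.045,0,0,-1]';  python3 -m handwheel '[0.2,0.045,0,0,-1]';python3 -m handwheel '[0.2,0.045,0,0,-1]';done
```

```text
t: 4.25
position: [0.5036, 0.0446, 0.0519]
tool_rot: [0.003, 0.994, 0.109, 0.003]
ft_force: [-4.4, -1.9, 4.6]
finger_gap: 0.0003
t: 4.35
position: [0.5051, 0.045, 0.0518]
tool_rot: [0.003, 0.994, 0.109, 0.002]
ft_force: [-19.5, -4.3, 15.2]
finger_gap: 0.0002
t: 4.45
position: [0.5051, 0.045, 0.0515]
tool_rot: [0.003, 0.994, 0.109, -0.0]
ft_force: [-25.2, -5.2, 21.4]
finger_gap: -0.0005
t: 4.55
position: [0.505, 0.0451, 0.0512]
tool_rot: [0.004, 0.994, 0.109, -0.002]
ft_force: [-18.9, -5.4, 16.0]
finger_gap: 0.0002
```

```bash
python3 -m handwheel '[-1,-0.22,0.05,0,-1, -1,-0.22,0.3,0,-1, 0,0,2.5,0,-1, -1,-3,3.5,0,0.2, -2,-4,2,0,0.2, 0,-4,0,0,0.2, 0,-3,0,0,0.2, 0,0,0,0,0.2]' 100
python3 - <<'E'
from h import *
o=ctrl.get_obs();print(o['t'],o['position'],o['finger_gap'],o['q'],o['ft_force'])
im,d=imaging.get_image('scene'); b=im[165:265,200:330,::-1]
im,d=imaging.get_image('top'); a=im[105:230,195:310,::-1]
cv2.imwrite('pics/s2.png',np.hstack([cv2.resize(b,(450,346),interpolation=cv2.INTER_CUBIC),cv2.resize(a,(318,346),interpolation=cv2.INTER_CUBIC)]))
E
```

```text
t: 5.35
position: [0.4526, -0.1035, 0.1403]
tool_rot: [0.004, 0.994, 0.111, 0.002]
ft_force: [-0.5, -0.2, 0.3]
finger_gap: 0.0515
5.35 [ 0.45264357 -0.10345899  0.14030262] 0.05145280587302144 [-0.21978352  0.17289871 -0.31762725  1.07420864 -0.00724228  2.69902885] [-0.52041014 -0.18640889  0.25896513]
```

View pics/s2.png

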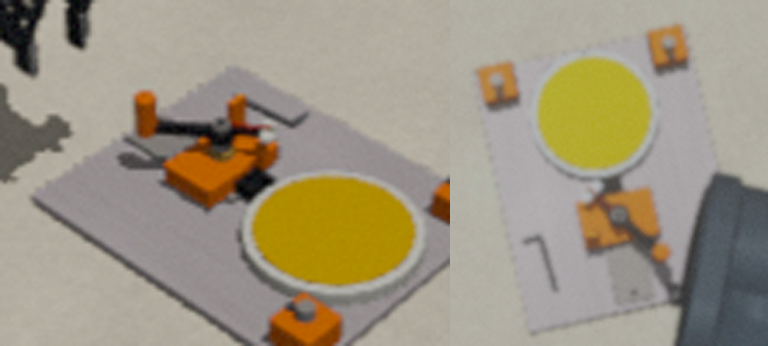

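```bash
python3 - <<'E'
from h import *
f=lambda U,o,s:(np.array(U,float)+.5)/s-.5+np.array(o)
T=lambda U,z:at_z('top',f(U,(195,105),2.766),z)[0]
S=lambda U,z:at_z('scene',f(U,(200,165),3.4615),z)[0]
k=T((210,253),.1),S((145,97),.1); s=T((169,215),.07),S((221,126),.07)
print(k,s)
K=(k[0]+k[1])/2;C=(s[0]+s[1])/2;v=K-C
print(K,C,np.hypot(*v[:2]),np.degrees(np.arctan2(v[1],v[0])))
E
```

```text
(array([ 0.49438913, -0.03239174,  0.1       ]), array([ 0.49823373, -0.03525657,  0.1       ])) (array([0.54314169, 0.01650662, 0.07      ]), array([0.5418403 , 0.01875131, 0.07      ]))
[ 0.49631143 -0.03382415  0.1       ] [0.542491   0.01762897 0.07      ] 0.06913736656631302 -131.90821991805984
```

```bash
python3 -m handwheel '[1,2,0,0,0.2, 1.3,2.5,0,0,0.2, 1.2,2.3,0,0,0.2, 0.8,0.9,0,0,0.2, 0,0,0,0,0.2, 0,0,0,0,0.2]'
```

```text
t: 6.05
position: [0.4958, -0.0168, 0.1397]
tool_rot: [0.003, 0.993, 0.114, 0.001]
ft_force: [-0.1, 0.7, 0.5]
finger_gap: 0.0512
```

```bash
python3 -m handwheel '[0,-0.7,0,0,0.2, 0,-0.4,0,0,0.2, 0,0,-1,0,0.2, 0,0,-1.5,0,0.2, 0,0,-1.5,0,0.2, 0,0,-1.2,0,0.2, 0,0,-0.8,0,0.2, 0,0,-0.4,0,0.2,0,0,0,0,0.2]'
```

```text
t: 6.95
position: [0.4932, -0.0333, 0.0707]
tool_rot: [0.004, 0.994, 0.111, 0.001]
ft_force: [0.1, -0.1, 0.2]
finger_gap: 0.0517
```

```bash
python3 -m handwheel '[-0.15,0.42,0,0,0.2, -0.15,0.42,0,0,0.2, -0.15,0.42,0,0,0.2]';python3 -m handwheel '[-0.2,0.42,0,0,0.2, -0.2,0.42,0,0,0.2]';python3 -m handwheel '[-0.2,0.42,0,0,0.2]';python3 -m handwheel '[-0.2,0.35,0,0,0.2]'
```

```text
t: 7.25
position: [0.489, -0.0205, 0.0716]
tool_rot: [0.004, 0.994, 0.11, 0.002]
ft_force: [-2.9, -5.4, 2.7]
finger_gap: 0.0511
t: 7.45
position: [0.4844, -0.0122, 0.0722]
tool_rot: [0.005, 0.994, 0.11, 0.001]
ft_force: [-2.7, -4.5, -0.6]
finger_gap: 0.0513
t: 7.55
position: [0.4819, -0.008, 0.0723]
tool_rot: [0.006, 0.994, 0.11, 0.001]
ft_force: [-1.3, -4.6, -1.3]
finger_gap: 0.0512
t: 7.65
position: [0.4795, -0.0042, 0.0724]
tool_rot: [0.006, 0.994, 0.11, 0.001]
ft_force: [-1.0, -4.9, -1.0]
finger_gap: 0.0514
```

```bash
python3 -m handwheel '[-0.14,0.27,0,0,0.2]';python3 -m handwheel '[-0.1,0.2,0,0,0.2]';python3 -m handwheel '[-0.06,0.15,0,0,0.2]';python3 -m handwheel '[-0.05,0.15,0,0,0.2]';python3 -m handwheel '[-0.04,0.15,0,0,0.2]'
```

```text
t: 7.75
position: [0.4778, -0.0012, 0.0725]
tool_rot: [0.006, 0.994, 0.11, 0.001]
ft_force: [-2.3, -3.1, -1.5]
finger_gap: 0.0514
t: 7.85
position: [0.4767, 0.0011, 0.0726]
tool_rot: [0.006, 0.994, 0.11, 0.001]
ft_force: [-1.3, -3.0, -1.5]
finger_gap: 0.051
t: 7.95
position: [0.4761, 0.0028, 0.0727]
tool_rot: [0.006, 0.994, 0.11, 0.001]
ft_force: [-1.9, -2.6, -0.1]
finger_gap: 0.0515
t: 8.05
position: [0.4756, 0.0045, 0.0727]
tool_rot: [0.006, 0.994, 0.11, 0.001]
ft_force: [-1.4, -2.4, -1.1]
finger_gap: 0.0507
t: 8.15
position: [0.4753, 0.0061, 0.0728]
tool_rot: [0.006, 0.994, 0.11, 0.001]
ft_force: [-1.4, -2.6, 0.9]
finger_gap: 0.0512
```

```bash
cat > ok.sh <<'E'
#!/bin/bash
# prints report, fails when force y passes 7 N
tee /dev/stderr 2>&1 | grep ft_force | tr -d '[],' | awk '{exit !($3>-7)}'
E
chmod +x ok.sh
(python3 -m handwheel '[-0.02,0.12,0,0,0.2]'|./ok.sh && python3 -m handwheel '[-0.02,0.12,0,0,0.2]'|./ok.sh && python3 -m handwheel '[-0.02,0.12,0,0,0.2]'|./ok.sh && python3 -m handwheel '[-0.02,0.12,0,0,0.2]'|./ok.sh && python3 -m handwheel '[-0.02,0.12,0,0,0.2]'|./ok.sh && python3 -m handwheel '[-0.02,0.12,0,0,0.2]'|./ok.sh && python3 -m handwheel '[-0.02,0.12,0,0,0.2]'|./ok.sh) 2>&1 | grep -E 'pos|ft'
cat > ok.sh <<'E'
#!/bin/bash
s=$(cat); echo "$s" | grep -E 'pos|ft' >&2
echo "$s" | grep ft_force | tr -d '[],' | awk '{exit !($3>-7)}'
E
python3 -c "
from h import *
o=ctrl.get_obs();print(o['t'],o['position'],o['ft_force'])"
```

```text
8.85 [0.47398389 0.01513191 0.07289807] [-2.28621762 -4.21946646  1.35981009]
```

```bash
python3 -m handwheel '[-0.0,0.05,0,0,0.2]'|./ok.sh && python3 -m handwheel '[-0.01,0.07,0,0,0.2]'|./ok.sh && python3 -m handwheel '[-0.01,0.1,0,0,0.2]'|./ok.sh && python3 -m handwheel '[-0.01,0.1,0,0,0.2]'|./ok.sh && python3 -m handwheel '[-0.01,0.1,0,0,0.2]'|./ok.sh && python3 -m handwheel '[-0.01,0.1,0,0,0.2]'|./ok.sh && python3 -m handwheel '[0,0.1,0,0,0.2]'|./ok.sh
```

```text
position: [0.4738, 0.0155, 0.0729]
ft_force: [-1.5, -5.4, 0.5]
position: [0.4737, 0.0159, 0.0729]
ft_force: [-1.3, -5.9, 1.1]
position: [0.4735, 0.0165, 0.0729]
ft_force: [-0.9, -7.4, 1.5]
```

```bash
python3 -m handwheel '[-0.02,0.1,0,0,0.2]'; python3 -m handwheel '[-0.02,0.1,0,0,0.2]'; python3 -m handwheel '[0,0,0,0,0.2]'
```

```text
t: 9.25
position: [0.4733, 0.017, 0.0729]
tool_rot: [0.008, 0.994, 0.11, 0.001]
ft_force: [-0.5, -8.4, 0.3]
finger_gap: 0.0513
t: 9.35
position: [0.4732, 0.0174, 0.073]
tool_rot: [0.009, 0.994, 0.11, 0.001]
ft_force: [0.3, -9.4, 0.7]
finger_gap: 0.0512
t: 9.45
position: [0.4734, 0.0169, 0.0731]
tool_rot: [0.01, 0.994, 0.109, 0.001]
ft_force: [0.6, -7.5, -0.9]
finger_gap: 0.051
```

```bash
python3 -m handwheel '[-0.02,0.12,0,0,0.2,-0.02,0.12,0,0,0.2]'; python3 -m handwheel '[-0.02,0.1,0,0,0.2]'; python3 -m handwheel '[-0.02,0.07,0,0,0.2]';  python3 -m handwheel '[-0.02,0.07,0,0,0.2]'
```

```text
t: 9.65
position: [0.4733, 0.018, 0.0731]
tool_rot: [0.011, 0.994, 0.109, 0.001]
ft_force: [-0.1, -10.1, -1.3]
finger_gap: 0.0512
t: 9.75
position: [0.4731, 0.0182, 0.0731]
tool_rot: [0.012, 0.994, 0.109, 0.001]
ft_force: [0.9, -10.7, -1.3]
finger_gap: 0.0514
t: 9.85
position: [0.4732, 0.0182, 0.0732]
tool_rot: [0.013, 0.994, 0.108, 0.001]
ft_force: [1.7, -9.7, -2.1]
finger_gap: 0.0513
t: 9.95
position: [0.4732, 0.0181, 0.0732]
tool_rot: [0.014, 0.994, 0.108, 0.002]
ft_force: [0.8, -10.0, -1.7]
finger_gap: 0.0512
```

```bash
python3 -m handwheel '[-0.02,0.12,0,0,0.2,-0.02,0.1,0,0,0.2]'|./ok.sh; python3 -m handwheel '[-0.02,0.085,0,0,0.2,-0.02,0.085,0,0,0.2]'|./ok.sh; python3 -m handwheel '[-0.02,0.085,0,0,0.2,-0.02,0.085,0,0,0.2]'|./ok.sh;
```

```text
position: [0.4732, 0.0187, 0.0732]
ft_force: [-0.2, -11.1, -1.9]
position: [0.4732, 0.0187, 0.0732]
ft_force: [1.7, -10.7, -2.2]
position: [0.4733, 0.0187, 0.0731]
ft_force: [1.4, -11.3, -2.2]
```

```bash
for k in 1; do python3 -m handwheel '[-0.02,0.085,0,0,0.2,-0.02,0.085,0,0,0.2,-0.02,0.085,0,0,0.2]'|./ok.sh; python3 -m handwheel '[-0.02,0.085,0,0,0.2,-0.02,0.085,0,0,0.2,-0.02,0.085,0,0,0.2]'|./ok.sh; python3 -m handwheel '[-0.02,0.085,0,0,0.2,-0.02,0.085,0,0,0.2,-0.02,0.085,0,0,0.2]'|./ok.sh; done
python3 - <<'E'
from h import *
fs=[]
for n in('scene','top'):
    im,d=imaging.get_image(n); o=ctrl.get_obs(); print(o['t'],o['position'],o['ft_force'])
    b=im[180:225,225:285,::-1] if n=='scene' else im[165:210,230:290,::-1]
    fs.append(cv2.resize(b,(400,300),interpolation=cv2.INTER_CUBIC))
cv2.imwrite('pics/s3.png',np.hstack(fs))
E
```

```text
11.5 [0.47356197 0.01871997 0.07286244] [  2.26690772 -11.02653874  -3.02943533]
11.55 [0.47354874 0.01872815 0.07284981] [  1.90108514 -11.30865363  -2.36074453]position: [0.4734, 0.0187, 0.073]
ft_force: [1.8, -10.8, -3.0]
position: [0.4735, 0.0187, 0.0729]
ft_force: [1.2, -11.8, -3.8]
position: [0.4736, 0.0187, 0.0729]
ft_force: [2.5, -10.9, -2.0]
```

View pics/s3.png

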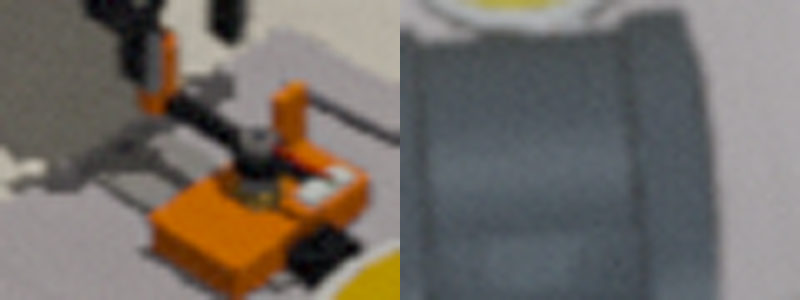

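```bash
python3 -m handwheel '[0.04,-0.2,0,0,0.2,0.1,-0.45,0,0,0.2,0.1,-0.45,0,0,0.2,0,0,0,0,0.2,0,0,0,0,0.2]'
```

```text
t: 12.05
position: [0.4769, 0.0072, 0.0729]
tool_rot: [0.029, 0.994, 0.103, 0.004]
ft_force: [0.9, 0.2, 0.2]
finger_gap: 0.0512
```

```bash
python3 -m handwheel '[0,0,0.5,0,0.2,0,0,1.5,0,0.2,0,0,3,0,0.2,0,0,3,0,0.2,0,0,3,0,0.2,-1,-4,2,0,0.2,-1,-4.5,0,0,0.2,-1,-4.5,0,0,0.2,-1,-4.5,0,0,0.2,-1,-4.5,0,0,0.2,0,-4,0,0,0.2,0,-4,0,0,0.2,0,-3,0,0,0.2,0,0,0,0,0.2,0,0,0,0,0.2]'
python3 - <<'E'
from h import *
fs=[]
for n in('scene','top'):
    im,d=imaging.get_image(n); o=ctrl.get_obs()
    b=im[165:245,210:317,::-1] if n=='scene' else im[125:220,205:300,::-1]
    fs.append(cv2.resize(b,(400,300) if n=='scene' else (380,380),interpolation=cv2.INTER_CUBIC))
fs[0]=cv2.copyMakeBorder(fs[0],0,80,0,0,0)
cv2.imwrite('pics/s4.png',np.hstack(fs)); print(o['ft_force'],o['dq'])
E
```

```text
t: 13.55
position: [0.4223, -0.3325, 0.2148]
tool_rot: [0.03, 0.994, 0.106, 0.007]
ft_force: [0.3, 0.6, -0.2]
finger_gap: 0.0513
[-0.2127361   0.09050461 -0.14038099] [ 1.31171241e-02 -6.80758139e-03 -8.00609401e-03 -8.14049171e-05
 -2.39489891e-04 -5.54224404e-04]
```

View pics/s4.png

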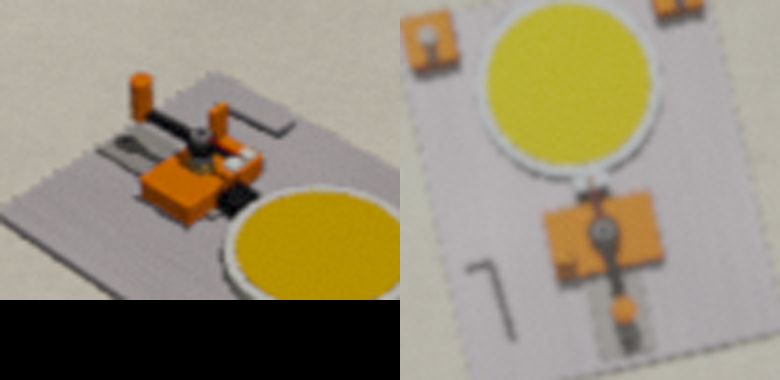

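```bash
python3 -c "
from bench import ctrl; print(ctrl.sign_off())"
```

```text
the job is handed in; nothing more can be done
None
```

The clamp slide is home against the bed, the lever is tight, and I handed the job in at about 13.7 s on the robot's clock.

- **Slide:** I pushed the tab with about 5 N until it stopped hard. The force rose to about 26 N sideways (33 N in all) at the stop. The last picture shows the nose at the bed ring. The stop came about 4 mm earlier than my image estimate, which is within what I'd expect from reading the pictures.
- **Lever:** I swung it about 0.6 rad clockwise until it seated, nearly in line with the slide's -x axis.
- **Load:** I held the knob at 11 to 11.5 N, which is about 0.78 N m, for about 1.5 s. The pose was steady to within 0.5 mm. The highest reading was about 12 N, or 0.83 N m, well under the 1.2 N m limit.
- **Release:** The wrist force went back to near zero once I let go. The last picture shows the lever still in line and the hex key unmoved, with the gripper well clear. That picture covered only the plate, so I did not check the other loose items, but the arm met no unexpected force on the way.

**Not checked:**
- My force check printed nothing during one seven-row stretch of the swing, so those rows ran without readings. The reading right after was 4.2 N.
- I judged the load by wrist force and knob travel, because the camera was too coarse to see the red pointer meet the green mark.

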